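# Dip the red pot with the depth gauge

## Task

Find out how deep the red flowerpot is: take the wooden cover off it and lay it gently, flat, well inside the black seed tray, then lift the depth gauge out of the terracotta pot and stand it centred and upright on the red pot, its cross resting on the rim, with the rod pushed gently down until it bottoms out on the white false floor, without driving that floor down. Leave the gauge there showing the depth, both pots and the tray standing where they are, and everything else on the bench undisturbed.

Things in the scene. Friction and masses are not known exactly. Their poses are not given: they have to be found in the camera images.
- red_pot: loose red plastic flowerpot, about 0.5 kg, 118 mm high, 131 mm across the rim, 94 mm across the foot, open top with a 114 mm mouth; starts under the cover, upright. Origin at the centre of its underside, z up. Swaps places with the terracotta pot, the tray and the sprayer from start to start
- red_pot_rim (a point): centre of the red pot's mouth, level with the top of its rim (118 mm above the bench); fixed in the pot
- shelf_top (a point): centre of the top face of the white false floor in the red pot: a flat disc of 86 mm diameter, wedged in the pot by friction at a different height each time, 60 to 95 mm below the rim; it takes a light push but is driven down by more than about 12 N
- clay_pot: loose terracotta pot, about 0.8 kg, 118 mm high, 131 mm across the rim, 94 mm across the foot, open top; the gauge starts standing on it. Origin at the centre of its underside
- gauge: the depth gauge's wooden cross: two laths 170 x 26 x 10 mm crossed at right angles, along its x and y axes; hub of 32 mm diameter, 16 mm high, in the middle. Loose, about 0.2 kg with its rod. Origin at the centre of the cross's underside, z up along the rod. Starts upright, resting on the rim of the terracotta pot (underside 118 mm above the bench)
- gauge_rod (a joint): how far the gauge's rod has been pushed down through the cross, m, 0 to 0.080; starts at 0.005 to 0.022. It slides with a stiff friction of about 3 N and stays where it is put, so the cross hangs on the rod when the gauge is lifted by its handle, and the rod does not sink by its own weight. The tip lies 25 mm plus this value below the underside of the cross
- rod_tip (a point): lower end of the gauge's aluminium rod (14 mm diameter, 180 mm long with its handle), on its axis
- rod_handle (a point): grasp point on the yellow handle at the rod's top end: upright round handle of 26 mm diameter, 55 mm long (28 mm below to 27 mm above this point), 153 mm above the rod's tip, on its axis; 128 mm minus the value of gauge_rod above the underside of the cross
- cover: round brown wooden cover, 136 mm diameter, 8 mm thick, about 0.13 kg, loose; lies on the red pot's rim at the start. Origin at the centre of its underside, z up
- cover_knob (a point): grasp point on the cover's round dark knob: 27 mm diameter, from 10 to 52 mm above the cover's underside; this point is 34 mm above the underside, on the axis
- seed_tray: open black plastic seed tray, 190 x 190 mm (along its x and y) and 32 mm high, walls and floor 4 mm thick, 0.6 kg, loose, empty. Origin at the centre of its underside
- sprayer: bystander: green hand sprayer, 88 mm across, 228 mm tall, its head reaching 66 mm to its -x side (which looks to the right as seen from the robot, about world -y); the tallest thing among the pots. Origin at the centre of its underside
- scoop: bystander: stainless soil scoop, 200 mm long (along its x), 66 mm wide, 36 mm high, lying near the robot. Origin on its underside near the middle
- garden_fork: bystander: wooden-handled hand fork, 208 mm long (along its x), 74 mm wide, 26 mm high, lying near the robot. Origin on its underside near the middle
- clip_clamp: bystander: black and orange spring clip clamp lying flat beside the sprayer, 135 mm long (along its x), 50 mm wide, 24 mm high. Origin on its underside in the middle
- twine_tin: bystander: green and steel tin, 54 mm diameter, 85 mm high, standing 100 to 115 mm from the red pot's axis on the side away from the robot. Origin at the centre of its underside
- small_pots: bystander: nested small terracotta pots, 65 mm diameter, 78 mm high, standing 100 to 115 mm from the terracotta pot's axis on the side away from the robot. Origin at the centre of its underside
There are look-alikes about, which are no part of the job. What is shaped like the cover but green is not meant.

How it is judged (in metres and radians):
On the way, in this order (a step that is already met when the one before it is completed fails the run):
1. the cover lies flat in the seed tray (x of cover in the frame of seed_tray between -0.035 and 0.035 m and y of cover in the frame of seed_tray between -0.035 and 0.035 m and z of cover in the frame of seed_tray below 0.01 m and angle between cover's own z axis and vertical below 0.1 rad), for 0.2 s.
2. the gauge stands on the red pot, cross on the rim, rod down on the false floor (horizontal distance between gauge and red_pot_rim below 0.022 m and angle between gauge's own z axis and vertical below 0.08 rad and z of gauge in the frame of red_pot_rim between -0.004 and 0.004 m and z of rod_tip in the frame of shelf_top between -0.004 and 0.003 m), for 0.2 s.
At the end, for the whole second after the job is handed in: Cover flat in the tray (within 35 mm of its centre each way); gauge upright (0.08 rad) on the red pot, centred within 22 mm, cross within 4 mm of the rim, rod tip within 3 mm of the false floor; both pots upright; all released and at rest (all of step 1 and all of step 2 and linear speed of each of cover, gauge, red_pot below 0.02 m/s and angular speed of each of cover, gauge, red_pot below 0.2 rad/s and angle between each of red_pot, clay_pot's own z axis and vertical below 0.05 rad and contact force between the fingers and gauge below 0.05 N and contact force between the fingers and cover below 0.05 N); the robot touches nothing.
It fails at once if the false floor is moved by more than 10 mm (driven down, or shifted with its pot) (distance of shelf_top from where it was at the start of the episode above 0.01 m).
It fails at once if the gauge presses on the red pot or its false floor with more than 25 N (contact force between gauge and red_pot above 25 N).
It fails at once if the cover is dropped or slammed into the tray (faster than 0.7 m/s close above its floor) (horizontal distance between cover and seed_tray below 0.08 m and z of cover in the frame of seed_tray below 0.03 m and linear speed of cover above 0.7 m/s).
It fails at once if the terracotta pot or the tray is pushed more than 40 mm from its place, or a pot is tipped by more than 0.3 rad (distance of any of clay_pot, seed_tray from where it was at the start of the episode above 0.04 m or angle between any of red_pot, clay_pot's own z axis and vertical above 0.3 rad).
It fails at once if a bystander is moved by more than 30 mm (distance of any of sprayer, scoop, garden_fork, clip_clamp, twine_tin, small_pots from where it was at the start of the episode above 0.03 m).
It also fails if it takes over 72 s, if anything falls off the work surface, if the arm or the gripper's body presses on something with over 40 N, if the wrist force passes 120 N, or if a joint passes its speed limit or range.

## Robot

A 6-joint arm with a two-finger parallel gripper is mounted at the origin on the work surface. World frame = base frame: x ahead of the robot, y to its left, z up, the work surface at z = 0. Lengths are in m, angles in degrees, forces in N, time in s.
With the tool pointing down it reaches from about 0.35 to 0.975 m from the base axis. Payload 17.4 kg.
Tool frame: the origin (TCP) lies on the centre line of the jaws, within the pads' length; the fingertips stand 11 mm ahead of it and the grasp point (between the pads) lies 8 mm behind it; z points along the fingers, x is the direction in which the jaws open and shut, and the axes are right-handed (so a half turn about z gives the same grasp; the last joint's range is limited). The gripper opens to 85 mm and grips with 20 to 120 N. Pads are 22 mm wide; open, the fingers measure 114 mm over their backs; the gripper's body (76 mm by 85 mm) begins 54 mm behind the grasp point. The pads swing forward as they close: fully open they stand 13 mm farther back than shut.
Start: joints at [-67.483, 6.646, 82.598, -0, 90.757, -2.166], TCP at [0.282, -0.613, 0.242] pointing down, gripper open.
Joint ranges: [-162.19, 162.19], [-47.58, 125.68], [4.15, 143.07], [-65.23, 245.23], [0.69, 171.88], [-170.13, 170.13]. Speed limits (degrees/s): [108.29, 108.29, 127.2, 180, 180, 180].

## Interface

Orientations are given as [roll, pitch, yaw] about the fixed x, y, z axes, in that order (R = Rz(yaw) Ry(pitch) Rx(roll)).
In Python, from bench import * gives the robot as it stands.
- The arm moves only by the shell command python3 -m creep 'ROWS' [FORCE]. ROWS is JSON, a list of rows, each a list of 7 numbers: the turn, a rotation vector about the world's x, y, z in degrees, then the shift along the world's x, y, z in cm, then the opening, from 0 (shut) to 1 (fully open). In form: [[rx, ry, rz, tx, ty, tz, hand], ...]. A call has 1 to 8 rows; each row is the pose to reach, as a shift and turn from the pose measured when the call began; what a row does not reach only later rows make up. A row lasts 1/8 s, in which the tool goes at most 62.5 mm and 10.7 degrees, less where a joint would pass 70% of its speed; a pose out of reach is approached as far as the arm can. A call with a gripper value outside its range is refused whole. The fingers move at their own pace and stop on an object; FORCE is the grip in N (left out, the last holds). Time passes only in rows, so rows that repeat a pose let the fingers close. It gives the time, the measured TCP pose, the force and the opening at its end, in the units of the state.
- read_state(): the state, without advancing time (a new reading comes with each control period).
- get_image(name): name is "scene" or "top" or "wrist"; returns a dict with "img" (480x640x3 uint8, blue, green, red), "fx", "fy", "cx", "cy" (pixels), "view" (4x4, takes a point from world to camera coordinates); the wrist camera has in their place "tool_from_camera" (4x4, takes a point from camera to tool coordinates, whose origin is the TCP and whose axes are the tool frame's). Camera axes: x right, y down, z forward; pixel columns grow to the right and rows downward; lengths in m; the calibration is good to about 2 mm. A picture is of the moment at which its call begins: read the wrist's pose just before it. There is no depth.
- finish_job(): hands the job in, once; it reports no verdict.
The state is a dict: "time": time; "qpos": joint angles; "dq": joint speeds; "joint_efforts": joint torques, N m; "tool_pos": TCP position; "orientation": TCP orientation; "contact_force": force on the tool from outside, world axes, zero at the start; "torque": the same for the moment, N m; "gripper_width": finger opening in m.
Only numpy, scipy, OpenCV 4.12 (cv2) and the standard library are available. Lean on these libraries where they do the work, as an engineer would, in place of code of your own. Each camera call takes 0.05 s, during which the arm holds its last target. There are 200 camera calls.

## Working session

There is one attempt and no reset: what is moved stays moved. The work goes in short steps, Python scripts to look and compute and a shell command to move; the robot and the scene stay as the last step left them, time stands still between calls to the robot, and variables do not carry over. Pictures are saved under pics/ and viewed, on a budget of 10 in all, crops included, one or two more only if the job needs it, and the job is handed in when it is done.

```bash
mkdir -p pics; ls; python3 - <<'E'
from bench import *
import cv2,pickle
print(read_state())
d={n:get_image(n) for n in("scene","top")}
pickle.dump(d,open('d0.pkl','wb'))
for n in d: cv2.imwrite(f'pics/{n}0.png',d[n]['img'])
E
```

```text
pics
{'time': 0.0, 'qpos': array([-6.74855735e+01,  6.67465274e+00,  8.26363677e+01,  7.69218121e-04,
        9.07560396e+01, -2.16649034e+00]), 'dq': array([ 0.02978417,  0.02317124, -0.02608582,  0.01236979, -0.00162566,
       -0.02411727]), 'joint_efforts': array([ 8.10478785e-03, -7.31966043e+01, -6.32496858e+01,  3.44158761e-04,
        6.16789897e-03, -3.30700800e-05]), 'tool_pos': array([ 0.28177527, -0.61317751,  0.24154921]), 'orientation': array([-1.79996696e+02,  6.69830272e-02, -6.53190715e+01]), 'contact_force': array([-0.10773309, -0.61959548,  0.44612804]), 'torque': array([0.00138448, 0.02132612, 0.01788433]), 'gripper_width': 0.0856675679481239}
```

View pics/top0.png

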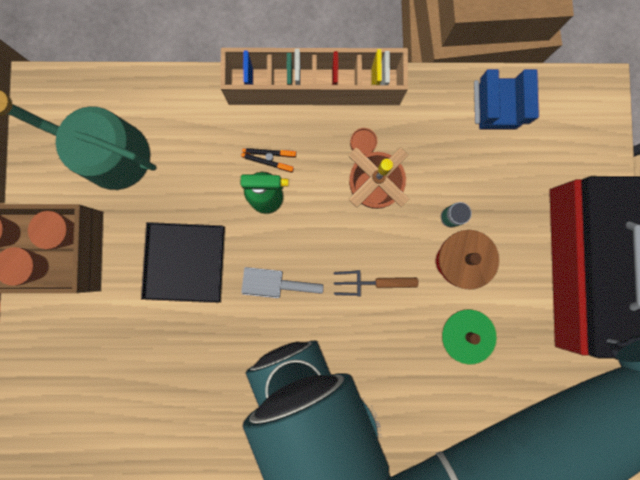

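View pics/scene0.png

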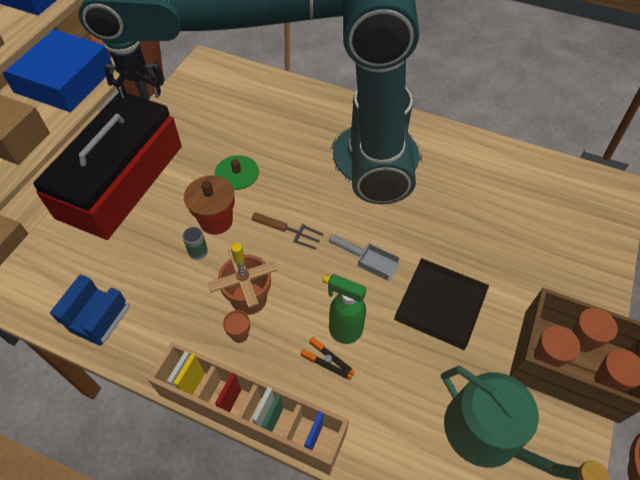

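The top view shows two disc-with-knob candidates: brown at (470,259), sitting on a red pot, and green lying on the bench at (469,336). The brown one fits, because the task rules out the green one. The gauge's yellow handle is at (386,166) on the clay pot, and the tray is at (184,262). Next I'll measure these and confirm the cover in a crop.

```bash
cat > h.py <<'E'
import numpy as np,cv2,pickle
def ray(d,px,z,view=None):
    "pixel -> world point on plane z"
    V=d['view'] if view is None else view
    R,t=V[:3,:3],V[:3,3]; c=-R.T@t
    r=R.T@np.array([(px[0]-d['cx'])/d['fx'],(px[1]-d['cy'])/d['fy'],1])
    return (c+r*(z-c[2])/r[2])
def tri(obs):
    "least squares point from [(d,px)]"
    A=[];b=[]
    for d,p in obs:
        V=np.asarray(d['view']);u=(p[0]-d['cx'])/d['fx'];v=(p[1]-d['cy'])/d['fy']
        for k,w in((0,u),(1,v)):
            A.append(V[k,:3]-w*V[2,:3]);b.append(w*V[2,3]-V[k,3])
    return np.linalg.lstsq(np.array(A),np.array(b),rcond=None)[0]
def blob(img,lo,hi,box,big=True):
    "largest contour of HSV mask within box x0,y0,x1,y1 (full-image coords)"
    m=cv2.inRange(cv2.cvtColor(img,cv2.COLOR_BGR2HSV),np.array(lo),np.array(hi))
    k=np.zeros_like(m);x0,y0,x1,y1=box;k[y0:y1,x0:x1]=255
    c,_=cv2.findContours(m&k,cv2.RETR_EXTERNAL,cv2.CHAIN_APPROX_NONE)
    return max(c,key=cv2.contourArea)
def cen(c):
    m=cv2.moments(c);return np.array([m['m10']/m['m00'],m['m01']/m['m00']])
E
python3 - <<'E'
from h import *
d=pickle.load(open('d0.pkl','rb'));T,S=d['top'],d['scene']
h=lambda i,p:cv2.cvtColor(i['img'],cv2.COLOR_BGR2HSV)[p[1],p[0]]
for p in[(450,259),(485,245),(490,275),(473,259),(520,259),(440,255),(386,166),(390,190),(365,165),(184,262)]:print(p,h(T,p))
for p in[(195,200),(228,200),(207,187),(237,250),(440,300)]:print('s',p,h(S,p))
c=cv2.hconcat([cv2.resize(T['img'][215:305,420:520],(400,360),interpolation=cv2.INTER_CUBIC),cv2.resize(S['img'][150:240,165:265],(400,360),interpolation=cv2.INTER_CUBIC)])
c2=cv2.hconcat([cv2.resize(T['img'][120:210,330:430],(400,360),interpolation=cv2.INTER_CUBIC),cv2.resize(S['img'][230:320,195:295],(400,360),interpolation=cv2.INTER_CUBIC)])
cv2.imwrite('pics/crop.png',cv2.resize(cv2.vconcat([c,c2]),(666,600)))
# knob gradient data
y=[blob(I['img'],(22,150,120),(35,255,255),b) for I,b in((T,(370,150,400,185)),(S,(225,235,250,275)))]
print('handle',[cen(q) for q in y],[cv2.boundingRect(q) for q in y],tri([(T,cen(y[0])),(S,cen(y[1]))]))
b=blob(T['img'],(0,0,0),(180,255,70),(130,210,240,315));r=cv2.minAreaRect(b);print('tray',r,cen(b),ray(T,r[0],.03))
print(np.array([ray(T,p,.032) for p in cv2.boxPoints(r)]))
V=T['view'];print('cam',-V[:3,:3].T@V[:3,3])
E
```

```text
(450, 259) [ 12 152 138]
(485, 245) [ 12 147 149]
(490, 275) [ 13 158 139]
(473, 259) [ 12 140  95]
(520, 259) [ 18 100 205]
(440, 255) [ 13 143 128]
(386, 166) [ 28 225 228]
(390, 190) [ 15 108 193]
(365, 165) [ 15 109 196]
(184, 262) [140  13  61]
s (195, 200) [ 13 160 123]
s (228, 200) [ 13 164 112]
s (207, 187) [ 12 138  70]
s (237, 250) [ 27 219 199]
s (440, 300) [13 60 38]
handle [array([385.2918239 , 165.05408805]), array([237.69685039, 250.39370079])] [(378, 158, 15, 15), (231, 242, 13, 21)] [ 0.62399797 -0.12638983  0.23642978]
tray ((182.69326782226562, 262.1346740722656), (78.70169067382812, 76.20480346679688), 2.8624050617218018) [182.90910665 262.22423246] [0.42910173 0.34093893 0.03      ]
[[0.34171456 0.43850464 0.032     ]
 [0.5271457  0.43365082 0.032     ]
 [0.51742707 0.24116581 0.032     ]
 [0.33195209 0.2481128  0.032     ]]
cam [0.40146645 0.0229214  1.2401675 ]
```

View pics/crop.png

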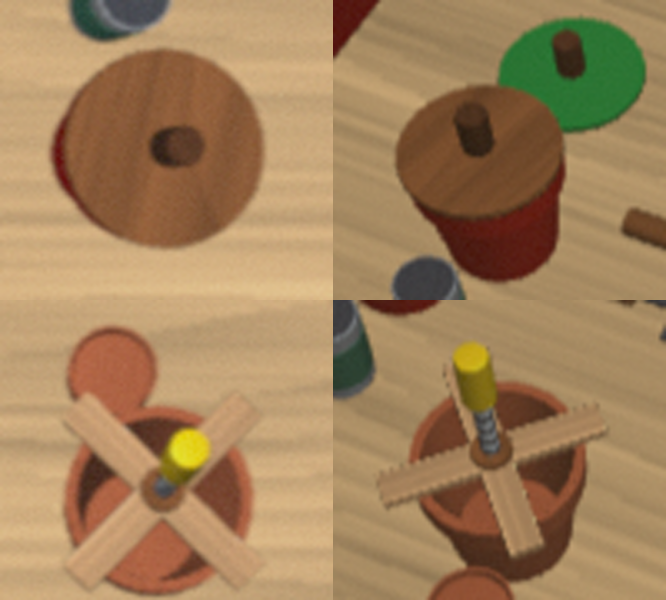

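The crop confirms it: the brown disc with a dark knob sits on the red pot, at about (470,259) in top and (210,198) in scene. The green one lies on the bench. The gauge stands with its laths roughly diagonal.

```bash
python3 - <<'E'
from h import *
d=pickle.load(open('d0.pkl','rb'));T,S=d['top'],d['scene']
for I,b in((T,(425,215,515,305)),(S,(180,165,245,235))):
    c=blob(I['img'],(8,115,60),(17,255,172),b);e=cv2.fitEllipse(cv2.convexHull(c));print('cover',e,ray(I,e[0],.124))
    k=blob(I['img'],(5,80,0),(17,255,105 if I is T else 92),b);print('knob',cv2.boundingRect(k),cen(k),ray(I,cen(k),.152))
# clay rim by outer contour of clay colour and gauge rod/hub: lath colour
# lath tips in top: minAreaRect corners of light lath mask
m=cv2.inRange(cv2.cvtColor(T['img'],cv2.COLOR_BGR2HSV),(5,120,60),(14,255,230))
m[:,:345]=0;m[:,412:]=0;m[:150]=0;m[215:]=0
pts=cv2.findNonZero(m);
c=cv2.convexHull(pts);print('clay hull',cv2.minEnclosingCircle(c),cv2.boundingRect(c))
# handle top disc in top view: bright yellow
y=blob(T['img'],(22,120,205),(35,255,255),(370,150,400,185));e=cv2.minEnclosingCircle(y);print('ytop',e,ray(T,e[0],.26))
# hub centre ~ (px from crop)
hub=(330+163/333*100,120+(490-300)/300*90);print('hub',hub,ray(T,hub,.134))
hs=(195+(491-333)/333*100,230+(450-300)/300*90);print('hubS',hs,ray(S,hs,.134),tri([(T,hub),(S,hs)]))
for nm,(px,py) in dict(a=(85,410),b=(240,405),c=(245,580),d=(82,575)).items():
    print(nm,ray(T,(330+px/333*100,120+(py-300)/300*90),.128))
# tin, sprayer, small pots
for n,p,z in(('tin',(457,214),.085),('sprayer',(263,185),.2),('small',(363,141),.078),('fork',(380,282),.02),('scoop',(280,283),.03)):print(n,ray(T,p,z))
E
```

```text
cover ((467.9199523925781, 259.278564453125), (59.536598205566406, 61.769229888916016), 94.14677429199219) [ 0.43286504 -0.32828041  0.124     ]
knob (465, 253, 16, 12) [472.42605634 258.53521127] [ 0.43371044 -0.32948751  0.152     ]
cover ((210.70230102539062, 203.39181518554688), (50.943214416503906, 60.67881774902344), 159.5609130859375) [ 0.4630714  -0.31033327  0.124     ]
knob (189, 207, 39, 27) [205.43027591 221.4108874 ] [ 0.5359443  -0.27854637  0.152     ]
clay hull ((375.3043518066406, 177.1086883544922), 31.130537033081055) (349, 150, 57, 58)
ytop ((386.80767822265625, 164.11538696289062), 5.6067986488342285) [ 0.62072104 -0.12604158  0.26      ]
hub (378.94894894894895, 177.0) [ 0.61927712 -0.1270164   0.134     ]
hubS (242.44744744744744, 275.0) [ 0.62880684 -0.12459888  0.134     ] [ 0.62218809 -0.12936118  0.12011201]
a [ 0.67595006 -0.07473746  0.128     ]
b [ 0.67955072 -0.18142352  0.128     ]
c [ 0.55843432 -0.18324112  0.128     ]
d [ 0.56184837 -0.07194338  0.128     ]
tin [ 0.54075456 -0.31713885  0.085     ]
sprayer [0.58892025 0.12889159 0.2       ]
small [ 0.71747617 -0.09723175  0.078     ]
fork [ 0.37999685 -0.14247184  0.02      ]
scoop [0.37803661 0.10315995 0.03      ]
```

```bash
python3 -m creep '[[0,0,0,0,0,4,1],[0,0,0,4,6,4,1],[0,0,0,7,12,4,1],[0,0,0,10,18,3,1],[0,0,0,13,24,2,1],[0,0,0,15.2,28.4,0,1],[0,0,0,15.2,28.4,-2,1],[0,0,0,15.2,28.4,-2,1]]' 30
python3 - <<'E'
from bench import *
import cv2,pickle
s=read_state();w=get_image('wrist');w['s']=s;pickle.dump(w,open('w1.pkl','wb'))
print(s['time'],s['tool_pos'],s['orientation'],w['tool_from_camera'],w['fx'])
cv2.imwrite('pics/w1.png',w['img'])
E
```

```text
time: 1.1
tool_pos: [0.4337, -0.328, 0.22]
orientation: [179.9, 0.2, -65.2]
contact_force: [-0.3, 0.3, 0.5]
gripper_width: 0.0859
1.1 [ 0.43368382 -0.32797719  0.22002632] [179.93174323   0.20300511 -65.21208336] [[ 9.99999987e-01 -1.37417637e-04 -8.08084993e-05 -3.71663261e-05]
 [ 1.55242654e-04  9.54668379e-01  2.97671398e-01 -7.59360465e-02]
 [ 3.62400189e-05 -2.97671407e-01  9.54668389e-01 -1.31753597e-01]
 [ 0.00000000e+00  0.00000000e+00  0.00000000e+00  1.00000000e+00]] 355.6405294443033
```

View pics/w1.png

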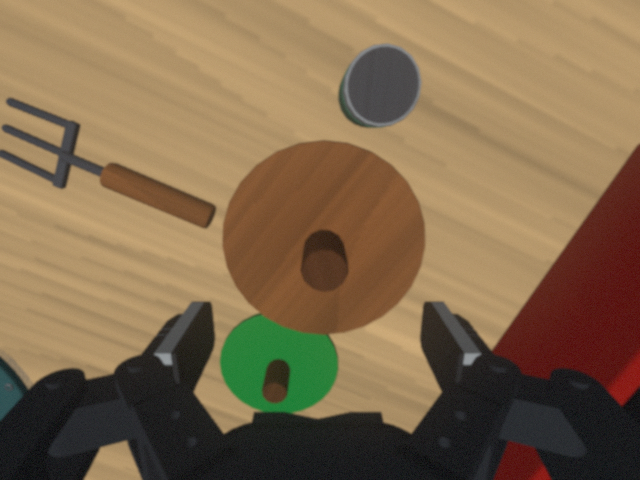

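The wrist view shows the brown cover centred at about (324,237) and its knob top at about (324,268). The fingers have clear space on both sides.

```bash
cat >> h.py <<'E'
from scipy.spatial.transform import Rotation as Ro
def wview(w):
    "world->camera for wrist picture w with w['s'] state"
    M=np.eye(4);M[:3,:3]=Ro.from_euler('xyz',w['s']['orientation'],degrees=True).as_matrix();M[:3,3]=w['s']['tool_pos']
    return np.linalg.inv(M@w['tool_from_camera'])
E
python3 - <<'E'
from h import *
w=pickle.load(open('w1.pkl','rb'));w['view']=wview(w)
c=blob(w['img'],(6,100,40),(17,255,172),(215,130,440,340));e=cv2.fitEllipse(c);print(e,ray(w,e[0],.126),ray(w,(324,268),.170))
E
python3 -m creep '[[0,0,0,0,0,-3,1],[0,0,0,0,0,-6,1],[0,0,0,0,0,-7.3,1],[0,0,0,0,0,-7.3,1]]'
```

```text
((323.3609313964844, 236.49485778808594), (192.9344940185547, 207.23257446289062), 97.2471694946289) [ 0.44105983 -0.32870238  0.126     ] [ 0.43685053 -0.33042155  0.17      ]
time: 1.65
tool_pos: [0.4334, -0.3297, 0.1487]
orientation: [180.0, 0.1, -65.3]
contact_force: [0.9, -0.5, 0.2]
gripper_width: 0.085
```

```bash
python3 -m creep '[[0,0,0,0.25,0,-0.1,1],[0,0,0,0.25,0,-0.1,0],[0,0,0,0.25,0,-0.1,0],[0,0,0,0.25,0,-0.1,0],[0,0,0,0.25,0,-0.1,0],[0,0,0,0.25,0,-0.1,0],[0,0,0,0.25,0,-0.1,0]]' 35
python3 -m creep '[[0,0,0,0,0,2,0],[0,0,0,0,0,5,0],[0,0,0,0,0,8,0],[0,0,0,0,0,8,0]]'
```

```text
time: 2.52
tool_pos: [0.436, -0.3298, 0.1479]
orientation: [180.0, 0.1, -65.3]
contact_force: [0.2, -1.0, 3.1]
gripper_width: 0.0257
time: 3.02
tool_pos: [0.4365, -0.3302, 0.2314]
orientation: [-179.9, -0.1, -65.3]
contact_force: [-0.1, -0.1, -2.5]
gripper_width: 0.0257
```

```bash
python3 -m creep '[[0,0,0,0,4,0,0],[0,0,0,0,9,0,0],[0,0,0,0,14,0,0],[0,0,0,0,19,0,0],[0,0,0,0,24,0,0],[0,0,0,0,29,0,0],[0,0,0,0,34,0,0],[0,0,0,0,38,0,0]]'
python3 -m creep '[[0,0,0,0,5,0,0],[0,0,0,0,10,0,0],[0,0,0,-0.3,15,0,0],[0,0,0,-0.5,20,0,0],[0,0,0,-0.7,24,0,0],[0,0,0,-0.7,27,0,0],[0,0,0,-0.7,29,0,0],[0,0,0,-0.7,29,0,0]]'
python3 - <<'E'
from bench import *
import cv2,pickle
s=read_state();w=get_image('wrist');w['s']=s;d={n:get_image(n) for n in('top','scene')};d['wrist']=w
pickle.dump(d,open('d2.pkl','wb'));print(s['time'],s['tool_pos'],s['orientation'],s['contact_force'])
a=cv2.hconcat([cv2.resize(w['img'],(400,300)),cv2.resize(d['top']['img'],(400,300))])
b=cv2.hconcat([cv2.resize(d['top']['img'][205:305,420:520],(300,300),interpolation=cv2.INTER_CUBIC),cv2.resize(d['scene']['img'][150:250,160:260],(300,300),interpolation=cv2.INTER_CUBIC),np.zeros((300,200,3),np.uint8)]) if 0 else cv2.hconcat([cv2.resize(d['top']['img'][205:305,405:535],(400,300),interpolation=cv2.INTER_CUBIC),cv2.resize(d['scene']['img'][150:250,145:275],(400,300),interpolation=cv2.INTER_CUBIC)])
cv2.imwrite('pics/m2.png',cv2.vconcat([a,b]))
E
```

```text
time: 4.03
tool_pos: [0.4359, 0.0516, 0.231]
orientation: [-180.0, -0.1, -65.3]
contact_force: [1.0, -0.6, -1.3]
gripper_width: 0.026
time: 5.03
tool_pos: [0.4287, 0.3421, 0.2304]
orientation: [180.0, -0.1, -65.2]
contact_force: [-0.5, -0.7, -1.2]
gripper_width: 0.026
5.025 [0.42868975 0.3421248  0.23044768] [ 1.79969059e+02 -9.85894046e-02 -6.52145800e+01] [-0.53336657 -0.65485546 -1.2460371 ]
```

View pics/m2.png

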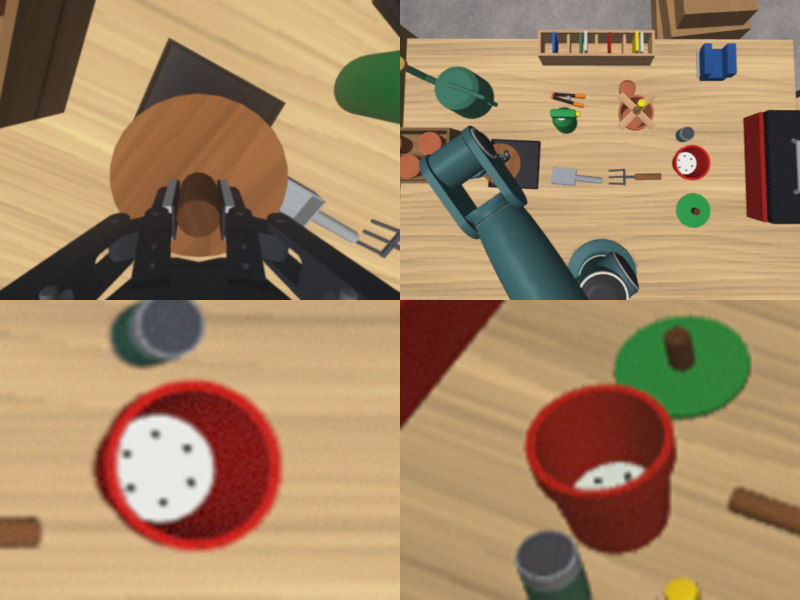

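The cover hangs level over the tray. The red pot is open with its white floor visible, at about (157,468) in the lower-left crop. I'll lower the cover and measure the mouth and floor.

```bash
python3 -m creep '[[0,0,0,0,0,-4,0],[0,0,0,0,0,-8,0],[0,0,0,0,0,-12,0],[0,0,0,0,0,-15,0],[0,0,0,0,0,-17,0],[0,0,0,0,0,-18.5,0],[0,0,0,0,0,-19.2,0],[0,0,0,0,0,-19.2,0]]'
python3 - <<'E'
from h import *
d=pickle.load(open('d2.pkl','rb'));T,S=d['top'],d['scene']
hsv=cv2.cvtColor(T['img'],cv2.COLOR_BGR2HSV)
m=cv2.inRange(hsv,np.array((0,150,150)),np.array((8,255,255)))|cv2.inRange(hsv,np.array((170,150,150)),np.array((180,255,255)))
k=np.zeros_like(m);k[220:300,430:505]=255
p=cv2.findNonZero(m&k);h=cv2.convexHull(p);e=cv2.fitEllipse(h);print('rim',e,ray(T,e[0],.118),'scale',cv2.norm(ray(T,(e[0][0]+e[1][0]/2,e[0][1]),.118)-ray(T,e[0],.118)))
w=blob(T['img'],(0,0,150),(180,60,255),(435,225,480,290));e=cv2.fitEllipse(cv2.convexHull(w));print('floor',e,cv2.boundingRect(w))
for z in(.02,.03,.04,.05,.06):print(z,ray(T,e[0],z))
dark=[(128,454),(155,434),(187,448),(191,482),(163,502),(130,488)]
c=np.mean(dark,0);c=(405+c[0]*130/400,205+(c[1]-300)/3);print(c,ray(T,c,.04))
E
```

```text
time: 6.18
tool_pos: [0.4292, 0.3408, 0.0392]
orientation: [-180.0, -0.1, -65.3]
contact_force: [-0.1, 0.4, -0.9]
gripper_width: 0.0262
rim ((467.3653869628906, 259.7344055175781), (56.29862594604492, 57.76762771606445), 127.79574584960938) [ 0.43199729 -0.3288785   0.118     ] scale 0.06430733995132337
floor ((457.8978271484375, 260.4559020996094), (30.790159225463867, 36.48555374145508), 170.16522216796875) (443, 243, 31, 36)
0.02 [ 0.43289774 -0.33606157  0.02      ]
0.03 [ 0.43264014 -0.33311949  0.03      ]
0.04 [ 0.43238255 -0.33017741  0.04      ]
0.05 [ 0.43212495 -0.32723534  0.05      ]
0.06 [ 0.43186735 -0.32429326  0.06      ]
(np.float64(456.675), np.float64(261.0)) [ 0.43106121 -0.32716466  0.04      ]
```

```bash
python3 -m creep '[[0,0,0,0,0,-0.2,0],[0,0,0,0,0,-0.4,0],[0,0,0,0,0,-0.5,0],[0,0,0,0,0,-0.5,0]]'
python3 -m creep '[[0,0,0,0,0,0,0.5],[0,0,0,0,0,0,1],[0,0,0,0,0,0,1],[0,0,0,0,0,0,1],[0,0,0,0,0,0,1]]'
```

```text
time: 6.68
tool_pos: [0.4291, 0.3408, 0.0342]
orientation: [-180.0, -0.1, -65.3]
contact_force: [-0.0, 0.1, -2.2]
gripper_width: 0.0264
time: 7.3
tool_pos: [0.4291, 0.3409, 0.0341]
orientation: [-180.0, -0.1, -65.3]
contact_force: [-0.1, -0.3, 0.0]
gripper_width: 0.0855
```

```bash
python3 -m creep '[[0,0,0,0,0,3,1],[0,0,0,0,0,8,1],[0,0,0,0,0,14,1],[0,0,0,0,0,20,1],[0,0,0,0,0,26,1],[0,0,0,1,-3,30,1],[0,0,0,3,-7,30,1],[0,0,0,5,-12,30,1]]'
python3 -m creep '[[0,0,0,2,-5,0,1],[0,0,0,4,-10,0,1],[0,0,0,6,-15,0,1],[0,0,0,8,-20,0,1],[0,0,0,10,-25,0,1],[0,0,0,12,-30,0,1],[0,0,0,13.5,-34,0,1],[0,0,0,13.5,-34,0,1]]'
python3 - <<'E'
from bench import *
import cv2,pickle
s=read_state();w=get_image('wrist');w['s']=s;d={n:get_image(n) for n in('top','scene')};d['wrist']=w
pickle.dump(d,open('d3.pkl','wb'));print(s['time'],s['tool_pos'],s['orientation'],s['contact_force'])
cv2.imwrite('pics/m3.png',cv2.hconcat([cv2.resize(i['img'],(400,300)) for i in(w,d['top'])]))
E
```

```text
time: 8.3
tool_pos: [0.4795, 0.22, 0.3346]
orientation: [-179.9, -0.1, -65.2]
contact_force: [0.7, 1.2, -0.6]
gripper_width: 0.0855
time: 9.3
tool_pos: [0.6149, -0.1224, 0.3336]
orientation: [-180.0, -0.1, -65.4]
contact_force: [0.3, 1.0, -0.1]
gripper_width: 0.0854
9.3 [ 0.61493247 -0.1224278   0.33360994] [-1.79990491e+02 -5.93717499e-02 -6.54051219e+01] [ 0.25706027  0.9710456  -0.0817063 ]
```

View pics/m3.png

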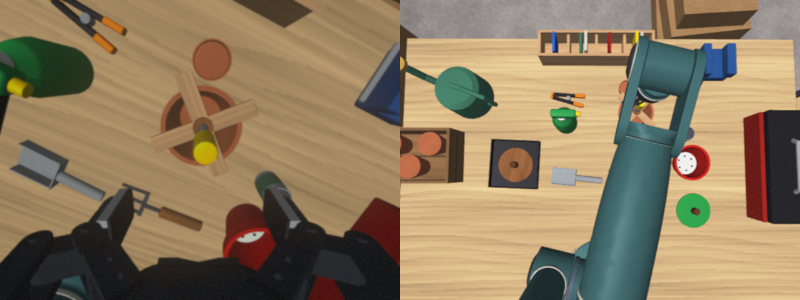

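The top view shows the cover lying flat near the middle of the tray. The wrist view shows the handle at about (205,152) in half-size pixels, with the fingers clear of it.

```bash
python3 - <<'E'
from h import *
d0=pickle.load(open('d0.pkl','rb'));d=pickle.load(open('d3.pkl','rb'));w=d['wrist'];w['view']=wview(w)
y=blob(w['img'],(22,120,60),(35,255,255),(290,200,370,280));print(cv2.boundingRect(y))
yt=blob(w['img'],(22,120,np.percentile(w['img'][200:280,290:370].max(2),97)*.85),(35,255,255),(290,200,370,280));e=cv2.minEnclosingCircle(yt);print(e,w['fx'])
for z in(.25,.26,.27):print(z,ray(w,e[0],z))
T=d0['top'];print(tri([(w,e[0]),(T,(386.8,164.1))]), ray(T,(386.8,164.1),.26))
img=d['top']['img']
b=blob(img,(0,0,0),(180,255,70),(130,210,240,315));r=cv2.minAreaRect(b)
c=blob(img,(6,90,60),(17,255,200),(150,225,220,295));q=cv2.minEnclosingCircle(c);print('tray',ray(T,r[0],.032),'cover',q,ray(T,q[0],.012))
E
```

```text
(308, 208, 41, 55)Traceback (most recent call last):
  File "<stdin>", line 4, in <module>
  File "h.py", line 18, in blob
    m=cv2.inRange(cv2.cvtColor(img,cv2.COLOR_BGR2HSV),np.array(lo),np.array(hi))
cv2.error: OpenCV(4.12.0) /io/opencv/modules/core/src/arithm.cpp:2092: error: (-215:Assertion failed) lb.type() == ub.type() in function 'inRange'
```

```bash
python3 - <<'E'
from h import *
d0=pickle.load(open('d0.pkl','rb'));d=pickle.load(open('d3.pkl','rb'));w=d['wrist'];w['view']=wview(w)
p=(328.5,243.5)
for z in(.25,.26,.27):print(z,ray(w,p,z))
T=d0['top'];print(tri([(w,p),(T,(386.8,164.1))]))
img=d['top']['img']
b=blob(img,(0,0,0),(180,255,70),(130,210,240,315));r=cv2.minAreaRect(b)
c=blob(img,(6,90,60),(17,255,200),(150,225,220,295));q=cv2.minEnclosingCircle(c);print('tray',ray(T,r[0],.032),'cover',q,ray(T,q[0],.012))
E
```

```text
0.25 [ 0.62254581 -0.12695146  0.25      ]
0.26 [ 0.62539392 -0.12526714  0.26      ]
0.27 [ 0.62824203 -0.12358283  0.27      ]
[ 0.62278505 -0.12711539  0.2508536 ]
tray [0.42920349 0.34056272 0.032     ] cover ((184.74359130859375, 263.25640869140625), 27.94882583618164) [0.4267302  0.34054795 0.012     ]
```

```bash
python3 -m creep '[[0,0,0,0.6,-0.4,0,1],[0,0,0,0.6,-0.4,-3,1],[0,0,0,0.6,-0.4,-6,1],[0,0,0,0.6,-0.4,-9,1],[0,0,0,0.6,-0.4,-11,1],[0,0,0,0.6,-0.4,-11.5,1],[0,0,0,0.6,-0.4,-11.5,1]]'
python3 -m creep '[[0,0,0,0,0,0,0.5],[0,0,0,0,0,0,0],[0,0,0,0,0,0,0],[0,0,0,0,0,0,0],[0,0,0,0,0,0,0],[0,0,0,0,0,0,0],[0,0,0,0,0,0,0]]' 40
```

```text
time: 10.32
tool_pos: [0.6206, -0.1233, 0.2204]
orientation: [-179.9, -0.1, -65.2]
contact_force: [-0.5, 1.1, 0.0]
gripper_width: 0.0853
time: 11.2
tool_pos: [0.6206, -0.1234, 0.2205]
orientation: [-179.9, -0.1, -65.2]
contact_force: [-0.9, -1.8, 2.5]
gripper_width: 0.0247
```

```bash
python3 -m creep '[[0,0,0,0,0,1,0],[0,0,0,0,0,2.5,0],[0,0,0,0,0,5,0],[0,0,0,0,0,7.5,0],[0,0,0,0,0,10,0],[0,0,0,0,0,10,0]]'
python3 -m creep '[[0,0,0,-3,-3.5,0,0],[0,0,0,-6,-7,0,0],[0,0,0,-9,-10.5,0,0],[0,0,0,-12,-14,0,0],[0,0,0,-15,-17,0,0],[0,0,0,-17.6,-19,0,0],[0,0,0,-18.6,-20.3,0,0],[0,0,0,-18.6,-20.3,0,0]]'
python3 - <<'E'
from bench import *
import cv2,pickle
s=read_state();w=get_image('wrist');w['s']=s;d={n:get_image(n) for n in('top','scene')};d['wrist']=w
pickle.dump(d,open('d4.pkl','wb'));print(s['time'],s['tool_pos'],s['orientation'],s['contact_force'],s['gripper_width'])
cv2.imwrite('pics/m4.png',cv2.hconcat([cv2.resize(w['img'],(400,300)),cv2.resize(d['scene']['img'][60:285,80:380],(400,300))]))
E
```

```text
time: 11.95
tool_pos: [0.621, -0.1234, 0.3233]
orientation: [-179.7, -0.2, -65.2]
contact_force: [0.2, -0.3, -2.3]
gripper_width: 0.0253
time: 12.95
tool_pos: [0.4348, -0.3269, 0.3227]
orientation: [-179.7, -0.2, -65.3]
contact_force: [0.8, 1.0, -1.4]
gripper_width: 0.0248
12.95 [ 0.43478238 -0.32690464  0.32272881] [-179.71151253   -0.21799542  -65.28290236] [ 0.83674664  0.98780061 -1.35857091] 0.024768705574033604
```

View pics/m4.png

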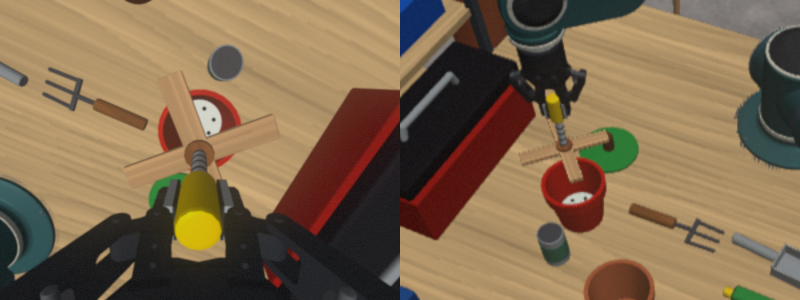

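The gauge hangs upright over the red pot, with the hub at about (199,153) in the half-size wrist view. I'll measure the offset from mouth centre to hub.

```bash
python3 - <<'E'
from h import *
d=pickle.load(open('d4.pkl','rb'));w=d['wrist'];w['view']=wview(w)
def rim(I,box):
    hsv=cv2.cvtColor(I['img'],cv2.COLOR_BGR2HSV)
    m=cv2.inRange(hsv,np.array((0,150,140)),np.array((8,255,255)))|cv2.inRange(hsv,np.array((170,150,140)),np.array((180,255,255)))
    k=np.zeros_like(m);k[box[1]:box[3],box[0]:box[2]]=255
    p=cv2.findNonZero(m&k)[:,0]; P=np.array([ray(I,q,.118)[:2] for q in p]); return P
from scipy.optimize import least_squares
for I,b in((w,(300,150,492,330)),(d['top'],(430,220,505,300))):
    P=rim(I,b)
    c0=P.mean(0)
    # outermost point per angle bin, robust circle fit with known radius
    for _ in range(3):
        v=P-c0;a=np.floor(np.degrees(np.arctan2(v[:,1],v[:,0]))/6).astype(int);r=np.hypot(*v.T)
        Q=np.array([P[a==k][r[a==k].argmax()] for k in np.unique(a)])
        s=least_squares(lambda x:np.hypot(*(Q-x).T)-.0655,c0,loss='soft_l1',f_scale=.002);c0=s.x
    print('rim centre',c0,len(Q),np.round(np.abs(s.fun).mean(),4))
print('hub',ray(w,(398,300),.236),ray(w,(398,306),.236),w['s']['tool_pos'])
lm=cv2.inRange(cv2.cvtColor(w['img'],cv2.COLOR_BGR2HSV),np.array((10,60,120)),np.array((18,140,255)))
E
```

```text
rim centre [ 0.43288049 -0.32995679] 23 0.002
rim centre [ 0.43179465 -0.32885621] 31 0.001
hub [ 0.42515697 -0.39223033  0.236     ] [ 0.42116085 -0.39440198  0.236     ] [ 0.43478238 -0.32690464  0.32272881]
```

```bash
python3 - <<'E'
from h import *
d=pickle.load(open('d4.pkl','rb'));w=d['wrist'];w['view']=wview(w)
print('hub',ray(w,(318,243),.236))
# lath tips, centre by mean of opposite tips (px in 400-wide view *1.6), top z .230
t=[(172,74),(276,125),(125,177)]
P=[ray(w,np.array(q)*1.6,.230)[:2] for q in t];print(P,'mid',(P[1]+P[2])/2)
E
```

```text
hub [ 0.43946833 -0.325672    0.236     ]
[array([ 0.49827536, -0.27035668]), array([ 0.49707596, -0.38643054]), array([ 0.37756688, -0.26495531])] mid [ 0.43732142 -0.32569293]
```

```bash
python3 -m creep '[[0,0,0,-0.4,-0.3,0,0],[0,0,0,-0.4,-0.3,-2,0],[0,0,0,-0.4,-0.3,-4,0],[0,0,0,-0.4,-0.3,-6,0],[0,0,0,-0.4,-0.3,-7.5,0],[0,0,0,-0.4,-0.3,-8.5,0],[0,0,0,-0.4,-0.3,-8.5,0]]'
python3 -m creep '[[0,0,0,0,0,-0.3,0],[0,0,0,0,0,-0.6,0],[0,0,0,0,0,-0.9,0],[0,0,0,0,0,-1.2,0],[0,0,0,0,0,-1.5,0],[0,0,0,0,0,-1.8,0],[0,0,0,0,0,-2,0],[0,0,0,0,0,-2,0]]'
python3 - <<'E'
from bench import *
import cv2,pickle
s=read_state();w=get_image('wrist');w['s']=s;d={n:get_image(n) for n in('top','scene')};d['wrist']=w
pickle.dump(d,open('d5.pkl','wb'));print(s['time'],s['tool_pos'],s['orientation'],s['contact_force'],s['gripper_width'])
cv2.imwrite('pics/m5.png',cv2.hconcat([cv2.resize(w['img'],(400,300)),cv2.resize(d['scene']['img'][120:270,120:320],(400,300))]))
E
```

```text
time: 13.98
tool_pos: [0.4315, -0.3289, 0.2373]
orientation: [-179.7, -0.2, -65.2]
contact_force: [-0.6, -0.3, -1.5]
gripper_width: 0.025
time: 14.98
tool_pos: [0.4316, -0.3289, 0.2174]
orientation: [-179.7, -0.2, -65.2]
contact_force: [0.6, -0.1, -0.8]
gripper_width: 0.025
14.975 [ 0.43158244 -0.32891052  0.21739325] [-179.71649622   -0.19231451  -65.17593522] [ 0.59719154 -0.06812082 -0.78490021] 0.02495298530707278
```

View pics/m5.png

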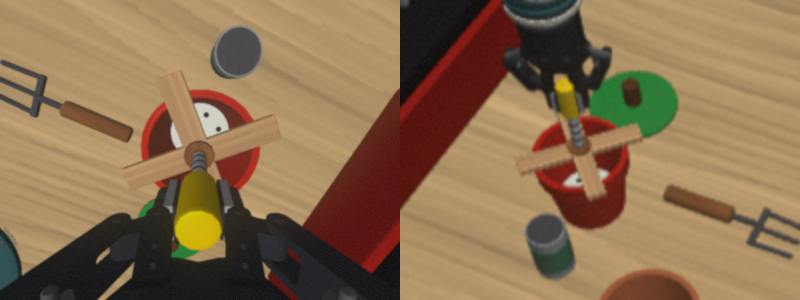

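The cross is just at the rim and looks centred on the mouth. I'll push on slowly while watching the force.

```bash
python3 -m creep '[[0,0,0,0,0,-0.2,0],[0,0,0,0,0,-0.4,0],[0,0,0,0,0,-0.6,0],[0,0,0,0,0,-0.8,0],[0,0,0,0,0,-1,0],[0,0,0,0,0,-1,0]]'
python3 -m creep '[[0,0,0,0,0,-0.2,0],[0,0,0,0,0,-0.4,0],[0,0,0,0,0,-0.6,0],[0,0,0,0,0,-0.6,0]]'
```

```text
time: 15.88
tool_pos: [0.4315, -0.3289, 0.2071]
orientation: [-179.7, -0.2, -65.2]
contact_force: [0.4, -0.7, 0.5]
gripper_width: 0.0251
time: 16.38
tool_pos: [0.4314, -0.3288, 0.2008]
orientation: [-179.7, -0.1, -65.2]
contact_force: [0.4, -0.4, -1.2]
gripper_width: 0.0252
```

```bash
python3 -m creep '[[0,0,0,0,0,-0.1,0],[0,0,0,0,0,-0.2,0],[0,0,0,0,0,-0.3,0],[0,0,0,0,0,-0.4,0]]'
python3 - <<'E'
from h import *
from bench import *
s=read_state();w=get_image('wrist');w['s']=s;d={n:get_image(n) for n in('top','scene')};d['wrist']=w
pickle.dump(d,open('d6.pkl','wb'));print(s['tool_pos'],s['contact_force'])
cv2.imwrite('pics/m6.png',cv2.hconcat([cv2.resize(w['img'],(400,300)),cv2.resize(d['scene']['img'][120:270,120:320],(400,300))]))
E
```

```text
time: 16.88
tool_pos: [0.4314, -0.3288, 0.1968]
orientation: [-179.7, -0.2, -65.2]
contact_force: [-0.1, -1.0, 2.6]
gripper_width: 0.0248
[ 0.43144192 -0.3288247   0.19675892] [-0.11213217 -0.97242525  2.60485857]
```

View pics/m6.png

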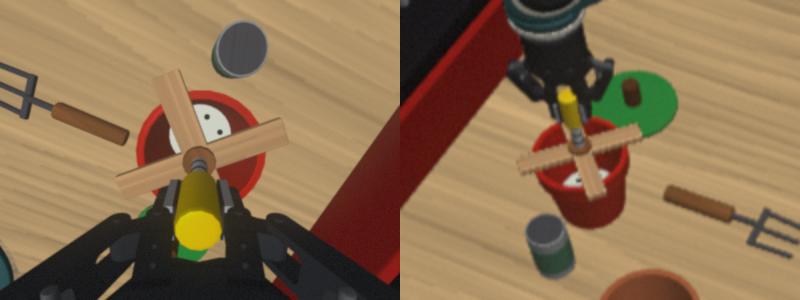

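The cross stays on the rim and the rod slides down through it. I'll continue in small steps.

```bash
python3 -m creep '[[0,0,0,0,0,-0.1,0],[0,0,0,0,0,-0.2,0],[0,0,0,0,0,-0.2,0]]'
```

```text
time: 17.4
tool_pos: [0.4314, -0.3288, 0.1945]
orientation: [-179.7, -0.1, -65.2]
contact_force: [-0.0, -1.2, -0.1]
gripper_width: 0.0249
```

```bash
python3 -m creep '[[0,0,0,0,0,-0.1,0],[0,0,0,0,0,-0.2,0],[0,0,0,0,0,-0.2,0]]'
```

```text
time: 17.77
tool_pos: [0.4314, -0.3288, 0.1924]
orientation: [-179.8, -0.1, -65.2]
contact_force: [0.3, -1.3, -0.1]
gripper_width: 0.0251
```

```bash
python3 -m creep '[[0,0,0,0,0,-0.1,0],[0,0,0,0,0,-0.15,0],[0,0,0,0,0,-0.15,0]]'
```

```text
time: 18.15
tool_pos: [0.4314, -0.3288, 0.1908]
orientation: [-179.8, -0.1, -65.2]
contact_force: [-0.2, -1.5, 0.1]
gripper_width: 0.0252
```

```bash
python3 -m creep '[[0,0,0,0,0,-0.05,0],[0,0,0,0,0,-0.1,0],[0,0,0,0,0,-0.15,0]]'
```

```text
time: 18.52
tool_pos: [0.4314, -0.3288, 0.1893]
orientation: [-179.8, -0.1, -65.2]
contact_force: [0.1, -1.3, 0.9]
gripper_width: 0.0254
```

```bash
python3 -m creep '[[0,0,0,0,0,-0.05,0],[0,0,0,0,0,-0.1,0],[0,0,0,0,0,-0.15,0]]'
```

```text
time: 18.9
tool_pos: [0.4314, -0.3288, 0.1878]
orientation: [-179.8, -0.1, -65.2]
contact_force: [0.3, -1.3, 2.2]
gripper_width: 0.0251
```

```bash
python3 -m creep '[[0,0,0,0,0,-0.05,0],[0,0,0,0,0,-0.1,0],[0,0,0,0,0,-0.15,0]]'
```

```text
time: 19.27
tool_pos: [0.4314, -0.3288, 0.1863]
orientation: [-179.8, -0.1, -65.2]
contact_force: [1.0, -2.3, 3.2]
gripper_width: 0.0248
```

```bash
python3 -m creep '[[0,0,0,0,0,0,0],[0,0,0,0,0,0,0]]'
```

```text
time: 19.52
tool_pos: [0.4314, -0.3288, 0.1862]
orientation: [-179.8, -0.1, -65.2]
contact_force: [0.6, -0.1, 0.8]
gripper_width: 0.0247
```

```bash
python3 -m creep '[[0,0,0,0,0,-0.05,0],[0,0,0,0,0,-0.1,0]]'
```

```text
time: 19.77
tool_pos: [0.4314, -0.3288, 0.1852]
orientation: [-179.8, -0.1, -65.2]
contact_force: [1.2, -1.6, 1.4]
gripper_width: 0.0253
```

```bash
python3 -m creep '[[0,0,0,0,0,-0.05,0],[0,0,0,0,0,-0.1,0]]'
```

```text
time: 20.02
tool_pos: [0.4314, -0.3288, 0.1841]
orientation: [-179.8, -0.1, -65.2]
contact_force: [1.2, -1.4, 2.5]
gripper_width: 0.0255
```

```bash
python3 -m creep '[[0,0,0,0,0,-0.05,0],[0,0,0,0,0,-0.1,0]]'
```

```text
time: 20.27
tool_pos: [0.4314, -0.3288, 0.1831]
orientation: [-179.8, -0.1, -65.2]
contact_force: [0.3, -2.3, 3.6]
gripper_width: 0.0252
```

```bash
python3 -m creep '[[0,0,0,0,0,-0.05,0],[0,0,0,0,0,-0.1,0]]'
```

```text
time: 20.52
tool_pos: [0.4314, -0.3288, 0.1821]
orientation: [-179.8, -0.1, -65.2]
contact_force: [0.1, -1.3, 1.9]
gripper_width: 0.0251
```

```bash
python3 -m creep '[[0,0,0,0,0,-0.05,0],[0,0,0,0,0,-0.1,0],[0,0,0,0,0,-0.15,0]]'
```

```text
time: 20.9
tool_pos: [0.4314, -0.3288, 0.1805]
orientation: [-179.8, -0.1, -65.2]
contact_force: [0.4, -2.3, 2.4]
gripper_width: 0.025
```

```bash
python3 -m creep '[[0,0,0,0,0,-0.05,0],[0,0,0,0,0,-0.1,0],[0,0,0,0,0,-0.15,0]]'
```

```text
time: 21.28
tool_pos: [0.4314, -0.3288, 0.179]
orientation: [-179.8, -0.1, -65.2]
contact_force: [0.2, -1.5, 1.6]
gripper_width: 0.0252
```

```bash
python3 -m creep '[[0,0,0,0,0,-0.05,0],[0,0,0,0,0,-0.1,0],[0,0,0,0,0,-0.15,0]]'
```

```text
time: 21.65
tool_pos: [0.4314, -0.3288, 0.1775]
orientation: [-179.8, -0.1, -65.2]
contact_force: [0.3, -1.8, 2.0]
gripper_width: 0.0251
```

```bash
python3 - <<'E'
from h import *
from bench import *
S=get_image('scene');T=get_image('top');pickle.dump((S,T),open('d7.pkl','wb'))
d0=pickle.load(open('d0.pkl','rb'))
def prj(I,P):
    p=np.asarray(I['view'])@np.r_[P,1];return np.array([I['cx']+I['fx']*p[0]/p[2],I['cy']+I['fy']*p[1]/p[2]])
y=blob(d0['scene']['img'],(22,120,60),(35,255,255),(225,230,255,280));print('d0 yellow',cv2.boundingRect(y),cen(y))
for xy in((.621,-.127),(.6225,-.1255)):
  for hp in(.224,.2325,.241):
    print(xy,hp,'top front/back',[prj(d0['scene'],(xy[0]+s*.013,xy[1],hp+.027)).round(1) for s in(1,-1)],'bot front',prj(d0['scene'],(xy[0]+.013,xy[1],hp-.028)).round(1),'mid',prj(d0['scene'],(*xy,hp)).round(1))
y=blob(S['img'],(22,120,60),(35,255,255),(180,120,235,200));print('now yellow',cv2.boundingRect(y),cen(y))
for z in(.21,.2,.19,.18):print(z,[prj(S,(.432+s*.013,-.329,z)).round(1) for s in(1,-1)])
x=S['img'][130:230,150:260]
cv2.imwrite('pics/m7.png',cv2.resize(x,(660,600),interpolation=cv2.INTER_CUBIC))
E
```

```text
d0 yellow (231, 242, 13, 22) [237.2456621 252.3543379]
(0.621, -0.127) 0.224 top front/back [array([234.5, 250.2]), array([240. , 241.4])] bot front [237.5 263. ] mid [238.7 252.2]
(0.621, -0.127) 0.2325 top front/back [array([234. , 248.1]), array([239.6, 239.3])] bot front [237.  261.1] mid [238.3 250.2]
(0.621, -0.127) 0.241 top front/back [array([233.5, 246.1]), array([239.1, 237.2])] bot front [236.6 259.1] mid [237.8 248.2]
(0.6225, -0.1255) 0.224 top front/back [array([234.8, 251. ]), array([240.3, 242.1])] bot front [237.7 263.7] mid [239.  252.9]
(0.6225, -0.1255) 0.2325 top front/back [array([234.3, 248.9]), array([239.8, 240. ])] bot front [237.3 261.8] mid [238.5 250.9]
(0.6225, -0.1255) 0.241 top front/back [array([233.8, 246.8]), array([239.4, 237.9])] bot front [236.8 259.9] mid [238.1 248.9]
now yellow (200, 169, 12, 20) [205.56365741 178.70601852]
0.21 [array([202.5, 175.4]), array([207.6, 168.3])]
0.2 [array([203.1, 177.9]), array([208.2, 170.9])]
0.19 [array([203.8, 180.4]), array([208.9, 173.4])]
0.18 [array([204.5, 182.9]), array([209.5, 175.9])]
```

View pics/m7.png

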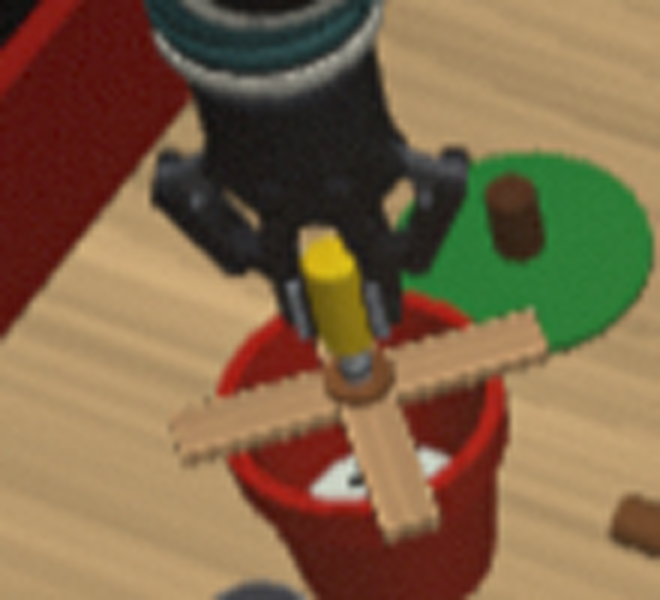

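```bash
python3 - <<'E'
from h import *
d=pickle.load(open('d2.pkl','rb'));S7,T7=pickle.load(open('d7.pkl','rb'))
def prj(I,P):
    p=np.asarray(I['view'])@np.r_[P,1];return np.array([I['cx']+I['fx']*p[0]/p[2],I['cy']+I['fy']*p[1]/p[2]])
C=np.array([.432,-.329]);th=np.linspace(0,2*np.pi,181)
for nm,I,box in(('top',d['top'],(435,225,485,290)),('scene',d['scene'],(185,190,240,225)),('scene7',S7,(185,190,240,225))):
    w=blob(I['img'],(0,0,110),(180,80,255),box);print(nm,cv2.boundingRect(w),'bbox x0,y0,x1,y1',w[:,0].min(0),w[:,0].max(0))
    for z in(.023,.03,.036,.042,.05,.058):
        P=np.array([prj(I,(C[0]+.043*np.cos(t),C[1]+.043*np.sin(t),z)) for t in th]);print(z,P.min(0).round(1),P.max(0).round(1))
E
```

```text
top (443, 243, 32, 37) bbox x0,y0,x1,y1 [443 243] [474 279]
0.023 [438.  243.4] [472.8 278.3]
0.03 [438.8 243.2] [473.7 278.3]
0.036 [439.4 243.1] [474.5 278.3]
0.042 [440.  242.9] [475.3 278.3]
0.05 [440.9 242.7] [476.4 278.4]
0.058 [441.7 242.5] [477.5 278.4]
scene (202, 204, 22, 9) bbox x0,y0,x1,y1 [202 204] [223 212]
0.023 [201.1 203.1] [231.3 227.3]
0.03 [200.6 201.7] [230.9 225.9]
0.036 [200.2 200.4] [230.7 224.7]
0.042 [199.9 199.1] [230.4 223.4]
0.05 [199.4 197.4] [230.  221.7]
0.058 [198.8 195.6] [229.6 220. ]
scene7 (202, 206, 9, 7) bbox x0,y0,x1,y1 [202 206] [210 212]
0.023 [201.1 203.1] [231.3 227.3]
0.03 [200.6 201.7] [230.9 225.9]
0.036 [200.2 200.4] [230.7 224.7]
0.042 [199.9 199.1] [230.4 223.4]
0.05 [199.4 197.4] [230.  221.7]
0.058 [198.8 195.6] [229.6 220. ]
```

The sharper estimate puts the floor 88–95 mm deep, and the tip is at about 90 mm. That agrees with no contact so far.

```bash
python3 -m creep '[[0,0,0,0,0,-0.05,0],[0,0,0,0,0,-0.1,0]]'
```

```text
time: 22.0
tool_pos: [0.4314, -0.3288, 0.1764]
orientation: [-179.8, -0.1, -65.2]
contact_force: [0.8, -1.7, 1.2]
gripper_width: 0.025
```

```bash
python3 -m creep '[[0,0,0,0,0,-0.05,0],[0,0,0,0,0,-0.1,0]]'
```

```text
time: 22.25
tool_pos: [0.4313, -0.3288, 0.1753]
orientation: [-179.8, -0.1, -65.2]
contact_force: [1.0, -0.8, 1.4]
gripper_width: 0.0253
```

```bash
python3 -m creep '[[0,0,0,0,0,-0.05,0],[0,0,0,0,0,-0.1,0]]'
```

```text
time: 22.5
tool_pos: [0.4314, -0.3288, 0.1743]
orientation: [-179.8, -0.1, -65.2]
contact_force: [0.8, -1.4, 1.9]
gripper_width: 0.0251
```

```bash
python3 -m creep '[[0,0,0,0,0,-0.05,0],[0,0,0,0,0,-0.1,0]]'
```

```text
time: 22.75
tool_pos: [0.4313, -0.3288, 0.1733]
orientation: [-179.8, -0.1, -65.2]
contact_force: [0.9, -1.0, 2.4]
gripper_width: 0.0251
```

```bash
python3 -m creep '[[0,0,0,0,0,-0.05,0],[0,0,0,0,0,-0.1,0]]'
```

```text
time: 23.0
tool_pos: [0.4314, -0.3288, 0.1723]
orientation: [-179.8, -0.1, -65.2]
contact_force: [1.6, -1.9, 1.9]
gripper_width: 0.0248
```

```bash
python3 -m creep '[[0,0,0,0,0,-0.05,0],[0,0,0,0,0,-0.1,0]]'
```

```text
time: 23.25
tool_pos: [0.4314, -0.3288, 0.1712]
orientation: [-179.8, -0.1, -65.2]
contact_force: [-0.2, -1.8, 2.1]
gripper_width: 0.0249
```

```bash
python3 -m creep '[[0,0,0,0,0,-0.05,0],[0,0,0,0,0,-0.1,0]]'
```

```text
time: 23.5
tool_pos: [0.4313, -0.3288, 0.1702]
orientation: [-179.8, -0.1, -65.2]
contact_force: [0.8, -1.8, 1.7]
gripper_width: 0.025
```

```bash
python3 -m creep '[[0,0,0,0,0,-0.05,0],[0,0,0,0,0,-0.1,0]]'
```

```text
time: 23.75
tool_pos: [0.4315, -0.3289, 0.1698]
orientation: [-179.7, -0.2, -65.2]
contact_force: [-0.7, -1.0, 10.2]
gripper_width: 0.0254
```

```bash
python3 -m creep '[[0,0,0,0,0,-0.05,0],[0,0,0,0,0,-0.1,0]]'
```

```text
time: 24.0
tool_pos: [0.4316, -0.329, 0.1698]
orientation: [-179.7, -0.2, -65.2]
contact_force: [-2.3, 0.5, 13.9]
gripper_width: 0.0249
```

The rod bottomed: TCP z stopped at 0.1698 and the force jumped from about 2 N to 10 and then 14 N. I'll ease off and release.

```bash
python3 -m creep '[[0,0,0,0,0,0,0],[0,0,0,0,0,0,0]]'
python3 -m creep '[[0,0,0,0,0,0,0.5],[0,0,0,0,0,0,1],[0,0,0,0,0,0,1],[0,0,0,0,0,0,1],[0,0,0,0,0,0,1]]'
python3 -m creep '[[0,0,0,0,0,2,1],[0,0,0,0,0,5,1],[0,0,0,0,0,9,1],[0,0,0,0,0,13,1],[0,0,0,0,0,16,1],[0,0,0,-2,3,18,1],[0,0,0,-4,7,18,1],[0,0,0,-5,11,18,1]]'
python3 -m creep '[[0,0,0,-1,4,0,1],[0,0,0,-2,8,0,1],[0,0,0,-3,12,0,1],[0,0,0,-3,15,0,1],[0,0,0,-3,15,0,1]]'
python3 - <<'E'
from h import *
from bench import *
d={n:get_image(n) for n in('top','scene')};pickle.dump(d,open('d8.pkl','wb'))
cv2.imwrite('pics/m8.png',cv2.hconcat([cv2.resize(d['top']['img'],(400,300)),cv2.resize(d['scene']['img'][140:260,130:290],(400,300),interpolation=cv2.INTER_CUBIC)]))
d0=pickle.load(open('d0.pkl','rb'))
S=d['scene'];y=blob(S['img'],(22,120,60),(35,255,255),(180,120,235,220));print(cv2.boundingRect(y))
E
```

```text
time: 24.25
tool_pos: [0.4316, -0.3289, 0.1699]
orientation: [-179.7, -0.2, -65.2]
contact_force: [-0.8, 0.7, 5.0]
gripper_width: 0.025
time: 24.88
tool_pos: [0.4316, -0.3289, 0.1698]
orientation: [-179.7, -0.2, -65.2]
contact_force: [0.7, 0.3, 0.3]
gripper_width: 0.0852
time: 25.88
tool_pos: [0.3806, -0.2179, 0.3517]
orientation: [-179.7, -0.3, -65.2]
contact_force: [0.5, -0.4, 0.3]
gripper_width: 0.0852
time: 26.5
tool_pos: [0.3502, -0.0665, 0.3534]
orientation: [-179.5, -0.4, -65.1]
contact_force: [-0.4, -1.2, 1.1]
gripper_width: 0.0852
(200, 171, 12, 20)
```

View pics/m8.png

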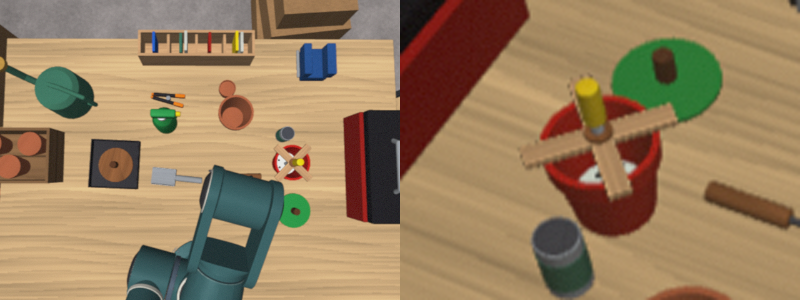

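The gauge stands upright with its cross on the rim, the cover is in the tray and nothing else looks disturbed. One last numeric check of centring and drift before I hand in.

```bash
python3 - <<'E'
from h import *
from bench import *
d0=pickle.load(open('d0.pkl','rb'));d2=pickle.load(open('d2.pkl','rb'));d=pickle.load(open('d8.pkl','rb'));T=d['top']
y=blob(T['img'],(22,120,60),(35,255,255),(450,235,500,285));print('handle top',ray(T,cen(y),.19))
def rim(I):
    hsv=cv2.cvtColor(I['img'],cv2.COLOR_BGR2HSV)
    m=cv2.inRange(hsv,np.array((0,150,140)),np.array((8,255,255)))|cv2.inRange(hsv,np.array((170,150,140)),np.array((180,255,255)))
    m[:220]=0;m[300:]=0;m[:,:430]=0;m[:,505:]=0
    return ray(I,cv2.minEnclosingCircle(cv2.findNonZero(m))[0],.118)
print('rim before/after',rim(d2['top']),rim(T))
r=[cv2.minAreaRect(blob(i['top']['img'],(0,0,0),(180,255,70),(130,210,240,315)))[0] for i in(d0,d)];print('tray px',r)
diff=cv2.absdiff(d0['top']['img'],T['img']).max(2)
for n,b in dict(spray=(240,165,295,220),clamp=(238,143,300,175),tin=(440,198,474,230),small=(348,125,378,152),scoop=(240,262,325,300)).items():
    print(n,(diff[b[1]:b[3],b[0]:b[2]]>50).sum())
print(finish_job(),read_state()['time'])
E
```

```text
handle top [ 0.43131027 -0.32708332  0.19      ]
rim before/after [ 0.43225616 -0.328798    0.118     ] [ 0.43226934 -0.3290783   0.118     ]
tray px [(182.69326782226562, 262.1346740722656), (182.72491455078125, 262.1141052246094)]
spray 0
clamp 0
tin 0
small 15
scoop 4
the job is handed in; nothing more can be done
the job is handed in; nothing more can be done
```

I laid the wooden cover flat in the seed tray, stood the gauge on the red pot and pushed its rod down onto the false floor. I handed the job in at about 26.6 s; `finish_job()` gives no verdict.

- **Cover:** about 3 mm from the tray centre. The tray did not move.
- **Gauge position:** its axis is about 2 mm from the centre of the red pot's mouth, and it stands upright with its cross on the rim. The pot's rim moved less than 0.5 mm.
- **Rod on the floor:** the tool stopped dropping as the force jumped from about 2 N to 10 N. The next 1 mm step brought it to 14 N, with no further drop. That is just over the 12 N floor limit, but about 3 N of it is rod friction, so the floor took an estimated 11–12 N. I eased to 5 N before letting go.
- **Bystanders:** before/after pictures show no movement of the sprayer, clamp, tin, small pots or scoop. The fork was hidden by the arm in the last picture, so I did not check it at the end, but nothing came near it.

**Depth estimates that disagreed:** my first picture estimate put the floor 76–84 mm deep, and a better edge fit gave 88–95 mm. The rod travel, counted from a rough camera estimate of where the rod started, gave about 97 mm, a little beyond the stated 95 mm limit. I trusted the force contact for where the rod bottomed out.

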